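# Put the polishing wheel away on its slanted peg

### The arm

A 6-joint arm with a two-finger parallel gripper is mounted at the origin on the work surface. World frame = base frame: x ahead of the robot, y to its left, z up, the work surface at z = 0. Lengths are in m, angles in rad, forces in N, time in s.
With the tool pointing down it reaches from about 0.375 to 0.975 m from the base axis. Payload 3.8 kg.
Tool frame: the origin (TCP) lies at the very end of the fingers, on their centre line; the grasp point (between the pads) lies 19 mm behind it; z points along the fingers, x is the direction in which the jaws open and shut, and the axes are right-handed (so a half turn about z gives the same grasp; the last joint's range is limited). The gripper opens to 85 mm and grips with 20 to 120 N. Pads are 22 mm wide; open, the fingers measure 114 mm over their backs; the gripper's body (76 mm by 85 mm) begins 54 mm behind the grasp point. The pads swing forward as they close: fully open they stand 13 mm farther back than shut.
Start: joints at [-1.258, 0.264, 1.604, -0, 1.274, -0.037], TCP at [0.231, -0.634, 0.203] pointing down, gripper open.
Joint ranges: [-2.63, 2.63], [-0.94, 2.18], [0.31, 2.57], [-1.31, 4.45], [0, 2.66], [-2.55, 2.55]. Speed limits (rad/s): [2.57, 2.57, 3.14, 3.14, 3.14, 3.14].

### API

Orientations are given as a rotation vector (axis times angle).
In Python, from workcell import bot gives the robot as it stands.
- The arm moves only by the tool carry_out, never from a script. Its argument "deltas" is a list of rows, each an object with "delta_pos": the shift along the tool's x, y, z in m, a list of three; "dr": the turn, a rotation vector about the tool's x, y, z in rad, a list of three. A call has 1 to 10 rows; each row shifts and turns the commanded pose from where the row before left it, along the tool's axes as they then stand; what a row does not reach is not made up. A row lasts 1/8 s, in which the tool goes at most 62.5 mm and 10.7 degrees, less where a joint would pass 70% of its speed; a pose out of reach is approached as far as the arm can. A call is refused whole if a number of a shift passes 0.0625 or a number of a turn 0.188, either way. A call with a gripper value outside its range is refused whole. "grip" is the opening, from 0 (shut) to 1 (fully open), set as the call begins (left out, the last holds). The fingers move at their own pace and stop on an object; "force" is the grip in N (left out, the last holds). Time passes only in rows, so rows that do not move let the fingers close. It gives the time, the measured TCP pose, the force and the opening at its end, in the units of the state.
- bot.read_state(): the state, without advancing time (a new reading comes with each control period).
- bot.read_camera(name): name is "scene" or "top" or "wrist"; returns a dict with "frame" (384x512x3 uint8, red, green, blue), "K" (3x3 intrinsics, pixels), "xyz" and "attitude" of the camera in the world; the wrist camera has in their place "hand_eye" (4x4, takes a point from camera to tool coordinates, whose origin is the TCP and whose axes are the tool frame's). Camera axes: x right, y down, z forward; pixel columns grow to the right and rows downward; lengths in m; the calibration is good to about 2 mm. A picture is of the moment at which its call begins: read the wrist's pose just before it. There is no depth.
- bot.finish_job(): hands the job in, once; it reports no verdict.
The state is a dict: "time": time; "q": joint angles; "joint_vel": joint speeds; "joint_torque": joint torques, N m; "tool_pos": TCP position; "tcp_rot": TCP orientation; "wrist_force": force on the tool from outside, world axes, zero at the start; "torque": the same for the moment, N m; "width": opening from 0.0 (shut) to 1.0 (fully open).
Only numpy, scipy, OpenCV 4.12 (cv2) and the standard library are available. Lean on these libraries where they do the work, as an engineer would, in place of code of your own. Each camera call takes 0.05 s, during which the arm holds its last target.

### The job

Put the loose polishing wheel away on the empty slanted peg of the wheel stand: hub outwards, slide it along the peg and press it with the gripper past the sprung catch until its disc lies fully home on the seat and the catch has snapped back over its rim. Give it a firm push onto the seat (10 to 20 N) to be sure, then let go. Never press it on the stand with over 30 N, and leave the other things on the bench alone.

Things in the scene. Friction and masses are not known exactly. Their poses are not given: they have to be found in the camera images.
- wheel: Loose polishing wheel, 0.16 kg: hard brown disc, 80 mm diameter, 10 mm thick, with an aluminium hub, 32 mm diameter, rising 36 mm from its middle (46 mm in all); a plain 17 mm bore through both. Origin: centre of the disc's underside; z along the bore from disc to hub. It starts flat on the bench, hub up. Grip the hub, about 33 mm above the underside, so that the fingertips clear the disc.
- peg: Steel peg of the empty stand, 14 mm diameter (1.5 mm play all round in the wheel's bore), leaning 35 degrees from vertical. Origin: on its axis, 62 mm below the free end; z outward (up) along the axis, y level, x square to the peg, toward the catch. Full width to 55 mm, then tapers to its end at 62 mm. The seat is a collar clamped on it: see stand.
- peg_tip (a point): Centre of the peg's free end, 62 mm from the peg's origin along its axis.
- stand: The empty stand, fixed: dark foot 150 x 110 x 14 mm (-45 to +105 mm in its x), post, peg leaning to its -x side, to the robot's right, give or take. Origin: on the bench, 90 mm under the peg's origin; z up. The seat, a 60 mm round plate on a collar, carries the catch and is clamped rigidly 0 to 14 mm above the peg's origin: not measured, it must be felt or seen.
- catch (a joint): Sprung catch at the seat's upper side: a 16 mm wide leaf hinged behind the seat, its nose overhanging a seated disc's rim by about 5 mm. 0 rad: shut; opens outward to about 0.1. The rim meets the nose's slope about 22 mm before the seat and must be pressed past it (3 to 15 N; its weight won't do). The nose's underside is 11.5 mm above the seat, so it snaps shut only in the last 1.5 mm.
- full_stand: Neighbour stand of the same make, fixed, without a catch and already taken by a dark brush wheel (68 mm) on its peg: leave it. Origin on the bench under its seat's centre, like the empty stand.
- block: Loose black soldering block, 70 x 50 x 30 mm; origin at centre of underside. Leave alone.
- jar: Loose amber jar with a steel cap, 52 mm diameter, 65 mm tall; origin at centre of underside. Leave alone.
- weight: Loose stepped dark steel weight, 66 mm diameter, 34 mm tall; origin at centre of underside. Leave alone.
Mind the look-alikes: they are no part of the job. Of the things like the wheel, leave any that is blue; of the rest the smaller one is meant.

How it is judged:
On the way, in this order (a step that is already met when the one before it is completed fails the run):
1. the wheel is threaded on the peg, hub outwards, not yet home (z of wheel in the frame of peg between 0.02 and 0.048 m and x of wheel in the frame of peg between -0.004 and 0.004 m and y of wheel in the frame of peg between -0.004 and 0.004 m and angle between the z axis of wheel and the z axis of peg, either way round below 0.12 rad), for 0.05 s.
2. the wheel, pressed by the gripper, pushes the catch outward (value of joint catch above 0.06 rad and contact force between wheel and stand above 1 N and contact force between the fingers and wheel above 1 N), for 0.02 s.
3. with the catch shut over its rim, the gripper pushes the wheel firmly onto the seat (over 8 N) (value of joint catch below 0.02 rad and z of wheel in the frame of peg below 0.0155 m and contact force between wheel and stand above 8 N and contact force between the fingers and wheel above 1 N), for 0.1 s.
At the end, for the whole second after the job is handed in: The wheel is on the empty peg, hub outwards, on the seat under the catch (underside at most 15.5 mm above the peg's origin, seat 0 to 14 mm above it), centred within 4 mm, aligned within 0.08 rad; the catch within 0.02 rad of shut, over the rim; the wheel at rest and let go (z of wheel in the frame of peg between -0.003 and 0.0155 m and x of wheel in the frame of peg between -0.004 and 0.004 m and y of wheel in the frame of peg between -0.004 and 0.004 m and angle between the z axis of wheel and the z axis of peg, either way round below 0.08 rad and value of joint catch below 0.02 rad and linear speed of wheel below 0.02 m/s); the robot touches nothing.
It fails at once if the wheel is pressed against the stand, peg or catch with more than 30 N (contact force between wheel and stand above 30 N).
It fails at once if the block, the jar or the weight is moved by more than 20 mm (distance of any of block, jar, weight from where it was at the start of the episode above 0.02 m).
It fails at once if the neighbour stand or its wheel is struck with more than 10 N (contact force between any of the arm, wheel, the fingers and full_stand above 10 N).
It also fails if it takes over 64 s, if anything falls off the work surface, if the arm or the gripper's body presses on something with over 40 N, if the wrist force passes 120 N, or if a joint passes its speed limit or range.

## Working session

There is one attempt and no reset: what is moved stays moved. The work goes in short steps, Python scripts to look and compute and a tool call to move; the robot and the scene stay as the last step left them, time stands still between calls to the robot, and variables do not carry over. Pictures are saved under pics/ and viewed, and the job is handed in when it is done.

Besides the shell and the picture viewer there is one more tool, called after ">>>" by a JSON object that holds its "name" and its "arguments". carry_out: Moves the arm, as the interface text tells. Its arguments: {"type":"object","properties":{"deltas":{"type":"array"},"grip":{"type":"number"},"force":{"type":"number"}},"required":["deltas"]}

```bash
mkdir -p pics; ls; python3 - <<'E'
from workcell import bot
import cv2, numpy as np, pickle
s=bot.read_state(); print(s)
d={}
for n in ["scene","top","wrist"]:
    c=bot.read_camera(n); d[n]=c
    cv2.imwrite(f"pics/{n}0.png",cv2.cvtColor(c["frame"],cv2.COLOR_RGB2BGR))
    print(n,{k:np.round(v,4).tolist() for k,v in c.items() if k!="frame"})
pickle.dump((s,d),open("d0.pkl","wb"))
E
```

```text
pics
{'time': 0.0, 'q': array([-1.25788379e+00,  2.64785185e-01,  1.60539076e+00, -7.87621363e-06,
        1.27367589e+00, -3.69048021e-02]), 'joint_vel': array([ 1.54819652e-03, -9.08759512e-04,  8.66573806e-04,  1.43888541e-03,
        1.19777341e-05, -1.77012154e-04]), 'joint_torque': array([ 1.50052809e-03, -5.15105867e+01, -3.67315006e+01, -2.31841177e-04,
        1.29543719e-02, -1.53453834e-05]), 'tool_pos': array([ 0.23108787, -0.63336468,  0.20203145]), 'tcp_rot': array([-2.57300847,  1.80019507,  0.00283656]), 'wrist_force': array([ 0.18319003, -0.29564575, -0.25488674]), 'torque': array([-0.00717021, -0.01621344, -0.04215467]), 'width': 0.9953176762254254}
scene {'K': [[436.0549, 0.0, 254.8843], [0.0, 436.0549, 195.7547], [0.0, 0.0, 1.0]], 'xyz': [1.3535, -0.0225, 1.1283], 'attitude': [-1.8725, -1.8036, 0.6394]}
top {'K': [[376.0492, 0.0, 252.9401], [0.0, 376.0492, 198.1672], [0.0, 0.0, 1.0]], 'xyz': [0.4412, -0.0364, 1.0518], 'attitude': [-2.1566, 2.1294, -0.1279]}
wrist {'K': [[278.6948, 0.0, 254.2779], [0.0, 278.6948, 195.0519], [0.0, 0.0, 1.0]], 'hand_eye': [[1.0, -0.0015, -0.0001, -0.0005], [0.0014, 0.9578, 0.2875, -0.0729], [-0.0003, -0.2875, 0.9578, -0.1712], [0.0, 0.0, 0.0, 1.0]]}
```

View pics/scene0.png

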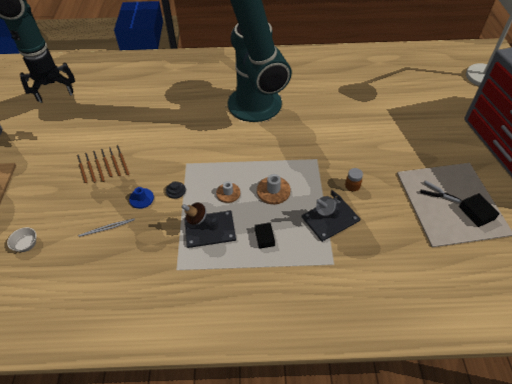

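View pics/top0.png

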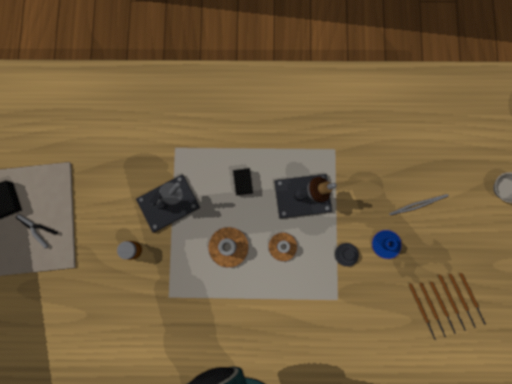

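View pics/wrist0.png

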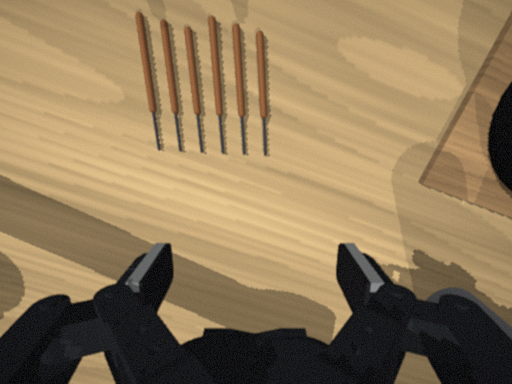

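Candidates for the wheel in the top view are brown at (228,247), brown at (283,247) and blue at (386,244). The blue one is ruled out, and of the two brown ones (283,247) is the smaller. The empty stand is at about (168,203). I'll confirm both in crops and measure them.

```bash
cat > h.py <<'E'
import numpy as np, cv2, pickle
from scipy.spatial.transform import Rotation as R
def cam(c, s=None):
    if "xyz" in c: return np.array(c["K"]),R.from_rotvec(c["attitude"]).as_matrix(),np.array(c["xyz"])
    T=np.eye(4);T[:3,:3]=R.from_rotvec(s["tcp_rot"]).as_matrix();T[:3,3]=s["tool_pos"]
    M=T@np.array(c["hand_eye"]); return np.array(c["K"]),M[:3,:3],M[:3,3]
def ray(C,uv):
    K,Rm,t=C; d=Rm@np.linalg.inv(K)@np.array([uv[0],uv[1],1.0]); return t,d/np.linalg.norm(d)
def onplane(C,uv,z):
    o,d=ray(C,uv); return o+d*(z-o[2])/d[2]
def proj(C,p):
    K,Rm,t=C; q=K@(Rm.T@(np.array(p)-t)); return q[:2]/q[2]
def tri(obs):
    A=np.zeros((3,3));b=np.zeros(3)
    for C,uv in obs:
        o,d=ray(C,uv);P=np.eye(3)-np.outer(d,d);A+=P;b+=P@o
    p=np.linalg.solve(A,b); return p,[np.round(proj(C,p)-np.array(uv),1).tolist() for C,uv in obs]
def crop(img,x0,y0,x1,y1,f,name):
    im=cv2.cvtColor(img[y0:y1,x0:x1],cv2.COLOR_RGB2BGR); cv2.imwrite("pics/"+name,cv2.resize(im,None,fx=f,fy=f,interpolation=cv2.INTER_CUBIC))
E
python3 - <<'E'
from h import *
s,d=pickle.load(open("d0.pkl","rb"))
crop(d["top"]["frame"],120,160,350,280,3,"topc.png"); crop(d["scene"]["frame"],170,150,370,270,4,"scenec.png")
C=cam(d["top"])
hsv=cv2.cvtColor(d["top"]["frame"],cv2.COLOR_RGB2HSV)
for n,(u,v) in {"big":(228,247),"small":(283,247)}.items():
    m=cv2.inRange(hsv,(3,90,60),(18,255,255)); k=np.zeros_like(m); cv2.circle(k,(u,v),26,255,-1); m&=k
    cs=max(cv2.findContours(m,cv2.RETR_EXTERNAL,cv2.CHAIN_APPROX_NONE)[0],key=cv2.contourArea)
    e=cv2.fitEllipse(cv2.convexHull(cs)); p=onplane(C,e[0],0.008); print(n,e,p.round(4), "diam", np.array(e[1])/376*(1.05))
print(onplane(C,(168,203),0.1))
E
```

```text
big ((228.14601135253906, 246.80929565429688), (39.62525939941406, 40.191795349121094), 36.93977737426758) [0.4479 0.0488 0.008 ] diam [0.11065564 0.11223773]
small ((282.6003723144531, 246.4451141357422), (27.876352310180664, 28.387466430664062), 127.97013854980469) [ 0.451  -0.1011  0.008 ] diam [0.0778462  0.07927351]
[0.55645229 0.19792653 0.1       ]
```

View pics/topc.png

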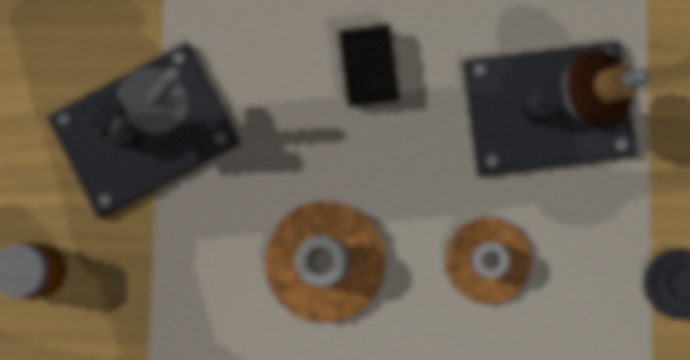

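View pics/scenec.png

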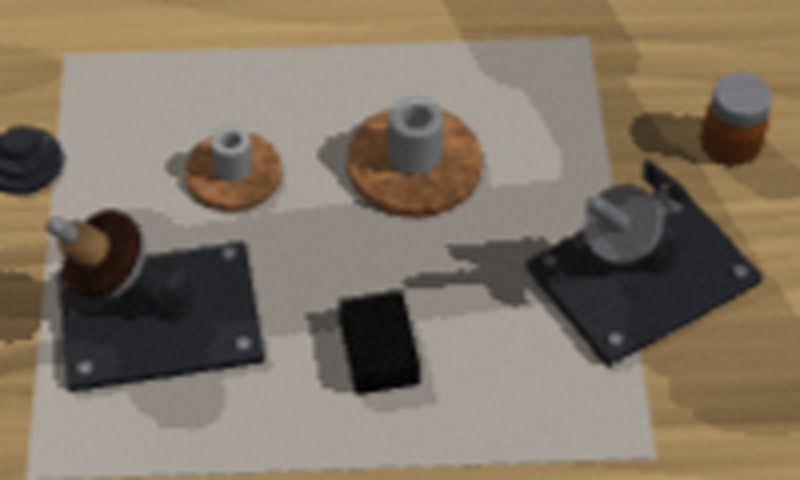

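The crop confirms that the small brown wheel (283,247) measures 79 mm across, so it is the target, and the larger brown one is about 111 mm. The empty stand is at the upper left, with its peg leaning to the upper right. Next I'll measure the stand's foot.

```bash
python3 - <<'E'
from h import *
s,d=pickle.load(open("d0.pkl","rb"))
crop(d["top"]["frame"],130,165,210,240,9,"t1.png"); crop(d["scene"]["frame"],295,185,370,245,10,"s1.png")
print(R.from_rotvec(s["tcp_rot"]).as_matrix().round(3))
E
```

```text
[[ 0.343 -0.939 -0.001]
 [-0.939 -0.343  0.002]
 [-0.002 -0.    -1.   ]]
```

View pics/t1.png

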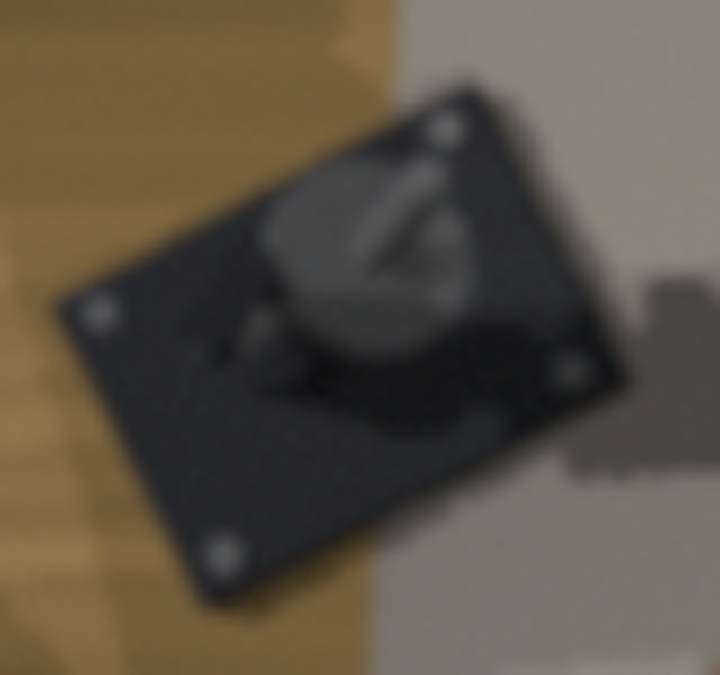

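View pics/s1.png

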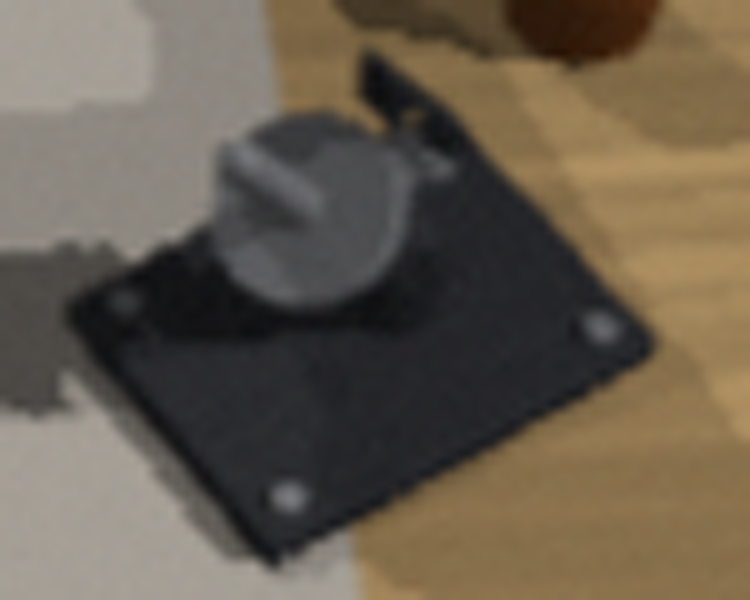

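```bash
python3 - <<'E'
from h import *
s,d=pickle.load(open("d0.pkl","rb"))
Ct=cam(d["top"]);Cs=cam(d["scene"])
t=lambda u,v:(130+u/9-.44,165+v/9-.44); sc=lambda u,v:(295+u/10-.45,185+v/10-.45)
T=[t(100,315),t(447,130),t(570,370),t(224,555)]
P=np.array([onplane(Ct,x,.0155) for x in T]); print(P.round(4))
S=[sc(602,328),sc(290,497),sc(122,300)]
for i,j in ((0,0),(1,1),(2,2)):
    Q=onplane(Cs,S[i],.0155);print("scene",Q.round(4))
for nm,P4 in(("top",P),):
    c=P4.mean(0); x=(P4[0]+P4[3]-P4[1]-P4[2])[:2]; x/=np.linalg.norm(x); y=(P4[2]-P4[1]+P4[3]-P4[0])[:2]
    print(c.round(4),x.round(3),np.degrees(np.arctan2(x[1],x[0])),"origin",(c[:2]-.03*x).round(4), np.linalg.norm(P4[0]-P4[1]),np.linalg.norm(P4[2]-P4[1]), x@y)
    o=c[:2]-.03*x
    az=np.array([-x[0]*np.sin(np.radians(35)),-x[1]*np.sin(np.radians(35)),np.cos(np.radians(35))])
    tip=np.array([*o,.09])+.062*az; print("tip pred",tip.round(4),az.round(4))
    print(proj(Ct,tip),t(432,165),proj(Cs,tip),sc(237,150))
print(tri([(Ct,t(432,165)),(Cs,sc(237,150))]))
E
```

```text
[[0.5755 0.2958 0.0155]
 [0.635  0.1901 0.0155]
 [0.56   0.1489 0.0155]
 [0.5016 0.2535 0.0155]]
scene [0.5778 0.2971 0.0155]
scene [0.6359 0.1922 0.0155]
scene [0.5607 0.1493 0.0155]
[0.568  0.2221 0.0155] [-0.489  0.872] 119.29463004086412 origin [0.5827 0.1959] 0.12131216203909624 0.08552448638807676 -7.57592030938842e-06
tip pred [0.6001 0.1649 0.1408] [ 0.2807 -0.5002  0.8192]
[178.16013932 183.56742339] (177.56, 182.89333333333335) [317.13022264 199.92645325] (318.25, 199.55)
(array([0.60125127, 0.16673709, 0.14366989]), [[-0.4, -0.0], [-0.3, 0.1]])
```

```bash
cat >> h.py <<'E'
TH=np.radians(119.3); XS=np.array([np.cos(TH),np.sin(TH),0]); PY=np.array([-XS[1],XS[0],0])
LN=np.radians(35); AZ=np.array([0,0,np.cos(LN)])-XS*np.sin(LN); PX=np.cross(PY,AZ)
PO=np.array([0.5832,0.1965,0.09]); TIP=PO+.062*AZ
RP=np.column_stack([-PY,np.cross(-AZ,-PY),-AZ])   # tool aligned w/ peg
def go(s,p,Rt=None):
    R0=R.from_rotvec(s["tcp_rot"]).as_matrix()
    dp=R0.T@(np.array(p)-s["tool_pos"]); print("shift tool",dp.round(4),"rows>=",np.linalg.norm(dp)/.0625)
    if Rt is not None:
        dr=R.from_matrix(R0.T@Rt).as_rotvec(); print("dr",dr.round(4),"rows>=",np.linalg.norm(dr)/.187)
E
python3 - <<'E'
from h import *
from workcell import bot
s=bot.read_state()
print(PX,RP.round(3)); print((TIP+.12*AZ)); go(s,TIP+.12*AZ,RP)
E
```

```text
[-0.40087864  0.71435733  0.57357644] [[ 0.872  0.401 -0.281]
 [ 0.489 -0.714  0.5  ]
 [-0.    -0.574 -0.819]]
[0.63428708 0.10546389 0.23908567]
shift tool [-0.5561 -0.632  -0.0357] rows>= 13.481777240762671
dr [ 0.4468 -0.526  -1.6725] rows>= 9.675325656620943
```

>>> {"name": "carry_out", "arguments": {"deltas": [{"delta_pos":[-0.037,-0.042,-0.012],"dr":[0,0,0]},{"delta_pos":[-0.037,-0.042,-0.012],"dr":[0,0,0]},{"delta_pos":[-0.037,-0.042,-0.012],"dr":[0,0,0]},{"delta_pos":[-0.037,-0.042,-0.012],"dr":[0,0,0]},{"delta_pos":[-0.037,-0.042,-0.012],"dr":[0,0,0]},{"delta_pos":[-0.037,-0.042,-0.012],"dr":[0,0,0]},{"delta_pos":[-0.037,-0.042,-0.012],"dr":[0,0,0]},{"delta_pos":[-0.037,-0.042,-0.006],"dr":[0,0,0]},{"delta_pos":[-0.037,-0.042,-0.006],"dr":[0,0,0]},{"delta_pos":[-0.037,-0.042,0],"dr":[0,0,0]}]}}

```text
time: 1.4
tool_pos: [0.4999, -0.141, 0.3]
tcp_rot: [-2.574, 1.801, -0.002]
wrist_force: [0.6, -0.4, -0.3]
width: 0.998
```

>>> {"name": "carry_out", "arguments": {"deltas": [{"delta_pos":[-0.037,-0.042,0],"dr":[0,0,0]},{"delta_pos":[-0.037,-0.042,0],"dr":[0,0,0]},{"delta_pos":[-0.037,-0.042,0],"dr":[0,0,0]},{"delta_pos":[-0.037,-0.042,0],"dr":[0,0,0]},{"delta_pos":[-0.037,-0.042,0],"dr":[0,0,0]},{"delta_pos":[0,0,0],"dr":[0.045,-0.053,-0.167]},{"delta_pos":[0,0,0],"dr":[0.045,-0.053,-0.167]},{"delta_pos":[0,0,0],"dr":[0.045,-0.053,-0.167]},{"delta_pos":[0,0,0],"dr":[0.045,-0.053,-0.167]},{"delta_pos":[0,0,0],"dr":[0.045,-0.053,-0.167]}]}}

```text
time: 2.65
tool_pos: [0.6326, 0.1031, 0.2992]
tcp_rot: [-2.762, 0.52, 0.122]
wrist_force: [0.1, -0.8, 1.0]
width: 1.003
```

>>> {"name": "carry_out", "arguments": {"deltas": [{"delta_pos":[0,0,0],"dr":[0.045,-0.053,-0.167]},{"delta_pos":[0,0,0],"dr":[0.045,-0.053,-0.167]},{"delta_pos":[0,0,0],"dr":[0.045,-0.053,-0.167]},{"delta_pos":[0,0,0],"dr":[0.045,-0.053,-0.167]},{"delta_pos":[0,0,0],"dr":[0.045,-0.053,-0.167]},{"delta_pos":[0,0,0],"dr":[0,0,0]},{"delta_pos":[0,0,0],"dr":[0,0,0]}]}}

```text
time: 3.52
tool_pos: [0.6329, 0.1032, 0.2992]
tcp_rot: [-2.46, -0.637, 0.205]
wrist_force: [-0.1, -0.7, -0.1]
width: 0.999
```

```bash
python3 - <<'E'
from h import *
from workcell import bot
s=bot.read_state();print(s["time"],s["q"].round(3),s["tool_pos"]);c=bot.read_camera("wrist")
pickle.dump((s,c),open("w1.pkl","wb"))
crop(c["frame"],0,0,512,384,1.5,"w1.png"); C=cam(c,s); print("pred tip",proj(C,TIP),"org",proj(C,PO)); go(s,TIP+.12*AZ,RP)
E
```

```text
3.525 [-0.149  0.38   1.404  0.48   1.744 -0.665] [0.63285709 0.10323472 0.29917145]
pred tip [256.18003645 199.14590568] org [255.83075594 186.69055701]
shift tool [0.0025 0.0336 0.0498] rows>= 0.9623059296173351
dr [-0.0026 -0.0004 -0.0046] rows>= 0.0282838539130359
```

View pics/w1.png

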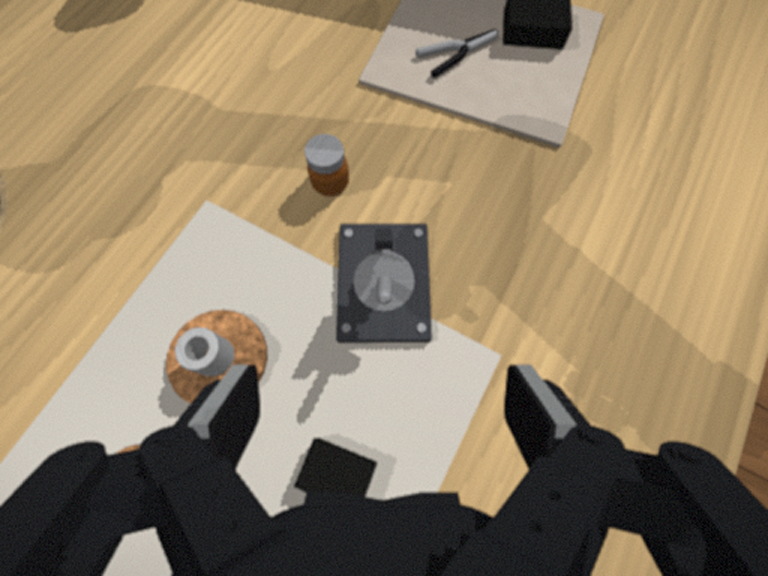

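>>> {"name": "carry_out", "arguments": {"deltas": [{"delta_pos":[0.001,0.017,0.05],"dr":[0,0,0]},{"delta_pos":[0.001,0.017,0.05],"dr":[0,0,0]},{"delta_pos":[0,0,0.02],"dr":[0,0,0]},{"delta_pos":[0,0,0],"dr":[0,0,0]},{"delta_pos":[0,0,0],"dr":[0,0,0]}]}}

```text
time: 4.2
tool_pos: [0.6161, 0.1401, 0.1845]
tcp_rot: [-2.46, -0.642, 0.199]
wrist_force: [0.1, -0.9, 0.5]
width: 1.001
```

```bash
python3 - <<'E'
from h import *
from workcell import bot
s=bot.read_state();print(s["time"],s["q"].round(3),s["tool_pos"]);c=bot.read_camera("wrist")
pickle.dump((s,c),open("w2.pkl","wb"))
C=cam(c,s); print("pred tip",proj(C,TIP),"org",proj(C,PO)); go(s,TIP+.05*AZ,RP)
crop(c["frame"],160,100,350,290,4,"w2.png");
E
```

```text
4.2 [-0.102  0.41   1.575  0.491  1.541 -0.725] [0.6160715  0.14006049 0.1844608 ]
pred tip [253.02261391 203.68887691] org [252.989814   185.07951305]
shift tool [-0.0011  0.0007  0.0028] rows>= 0.04958422213658233
dr [-0.0007 -0.0033  0.0002] rows>= 0.018322555560524246
```

View pics/w2.png

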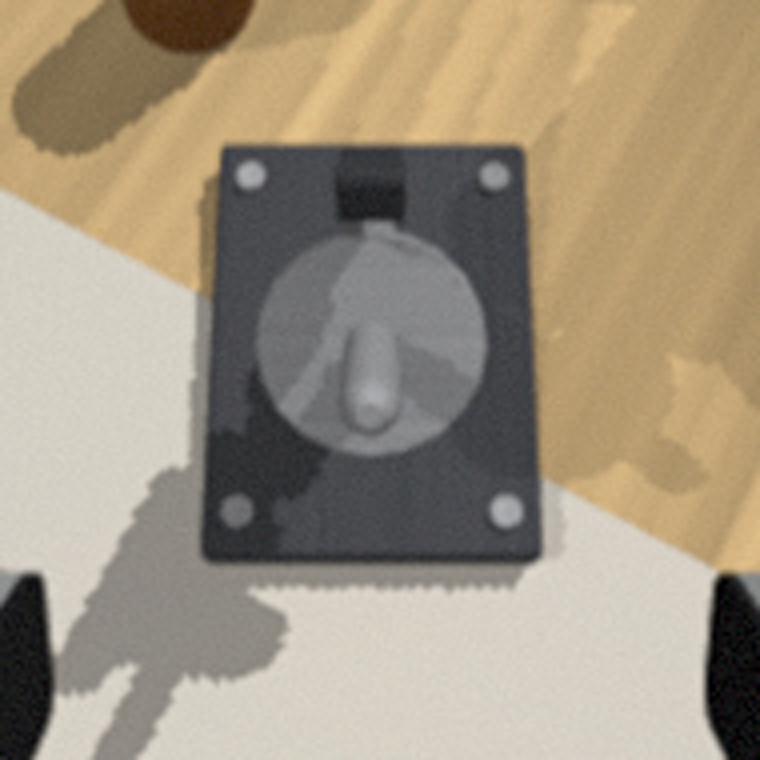

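```bash
python3 - <<'E'
from h import *
s,c=pickle.load(open("w2.pkl","rb"));C=cam(c,s)
print("depth PO,tip",C[1].T@(PO-C[2]),C[1].T@(TIP-C[2]))
for h in (0,.004,.008,.012,.014):
    p=PO+h*AZ; e=[proj(C,p+.03*v) for v in (-PY,PY,PX,-PX)]
    print(h,proj(C,p).round(1),"width",(e[0]-e[1]).round(2)[0],"rows",e[2][1].round(1),e[3][1].round(1))
# observed
print("obs left/right",160+257/4,160+488/4,"top/bot",100+232/4,100+456/4)
for h in(0,.014): print(proj(C,PO+h*AZ+.03*PX+0))
# refined tip at lateral
d=(C[1].T@(TIP-C[2]))[2]; print(d*(252.1-253.02)/278.7,d*(202.6-203.69)/278.7)
E
```

```text
depth PO,tip [-0.00136373 -0.01055833  0.29506983] [-0.0010616   0.00730452  0.23569958]
0 [253.  185.1] width 56.67 rows 156.8 211.7
0.004 [253.  186.1] width 57.42 rows 157.4 213.0
0.008 [253. 187.] width 58.18 rows 158.1 214.3
0.012 [253.  188.1] width 58.97 rows 158.7 215.7
0.014 [253.  188.6] width 59.37 rows 159.1 216.4
obs left/right 224.25 282.0 top/bot 158.0 214.0
[252.9373154  156.82616975]
[252.94113156 159.06654266]
-0.0007780538612147218 -0.00092182468339569
```

```bash
cat >> h.py <<'E'
RD=np.array([[.976,-.219,0],[-.219,-.976,0],[0,0,-1.]])
def after(s,sh=(0,0,0)):  # state after tool shift
    R0=R.from_rotvec(s["tcp_rot"]).as_matrix(); return dict(tool_pos=s["tool_pos"]+R0@np.array(sh),tcp_rot=s["tcp_rot"])
E
python3 - <<'E'
from h import *
from workcell import bot
s=bot.read_state()
a=after(s,(0,0,-.1)); print(a["tool_pos"]); go(a,a["tool_pos"],RD)
b=dict(tool_pos=a["tool_pos"],tcp_rot=R.from_matrix(RD).as_rotvec()); go(b,[.451,-.101,.13])
E
```

```text
[0.64410192 0.0896116  0.26645368]
shift tool [0. 0. 0.] rows>= 0.0
dr [-0.5846  0.22    0.7079] rows>= 5.048581454106316
shift tool [-0.1467  0.2283  0.1365] rows>= 4.8593857365985995
```

>>> {"name": "carry_out", "arguments": {"deltas": [{"delta_pos":[0,0,-0.05],"dr":[0,0,0]},{"delta_pos":[0,0,-0.05],"dr":[0,0,0]},{"delta_pos":[0,0,0],"dr":[-0.0974,0.0367,0.118]},{"delta_pos":[0,0,0],"dr":[-0.0974,0.0367,0.118]},{"delta_pos":[0,0,0],"dr":[-0.0974,0.0367,0.118]},{"delta_pos":[0,0,0],"dr":[-0.0974,0.0367,0.118]},{"delta_pos":[0,0,0],"dr":[-0.0974,0.0367,0.118]},{"delta_pos":[0,0,0],"dr":[-0.0974,0.0367,0.118]}]}}

```text
time: 5.25
tool_pos: [0.6438, 0.0894, 0.2671]
tcp_rot: [3.12, -0.354, 0.002]
wrist_force: [0.8, -0.2, 1.1]
width: 0.997
```

>>> {"name": "carry_out", "arguments": {"deltas": [{"delta_pos":[-0.025,0.038,0.01],"dr":[0,0,0]},{"delta_pos":[-0.025,0.038,0.016],"dr":[0,0,0]},{"delta_pos":[-0.025,0.038,0.024],"dr":[0,0,0]},{"delta_pos":[-0.024,0.038,0.028],"dr":[0,0,0]},{"delta_pos":[-0.024,0.038,0.028],"dr":[0,0,0]},{"delta_pos":[-0.024,0.038,0.03],"dr":[0,0,0]},{"delta_pos":[0,0,0],"dr":[0,0,0]},{"delta_pos":[0,0,0],"dr":[0,0,0]}]}}

```text
time: 6.25
tool_pos: [0.4507, -0.1009, 0.1305]
tcp_rot: [3.122, -0.348, -0.001]
wrist_force: [-0.2, -0.2, -0.1]
width: 0.999
```

```bash
python3 - <<'E'
from h import *
from workcell import bot
s=bot.read_state();print(s["time"],s["q"].round(3),s["tool_pos"]);c=bot.read_camera("wrist")
pickle.dump((s,c),open("w3.pkl","wb"))
C=cam(c,s); print("pred hub top",proj(C,[.451,-.101,.046]),"disc",proj(C,[.451,-.101,.01])); go(s,[.451,-.101,.13],RD)
crop(c["frame"],140,100,370,300,3.4,"w3.png");
E
```

```text
6.25 [-0.274 -0.086  2.123 -0.     1.105 -0.052] [ 0.45069439 -0.10094623  0.13051755]
pred hub top [255.27343604 191.66986509] disc [255.14214596 182.43373772]
shift tool [ 0.0003 -0.      0.0005] rows>= 0.009655083640800246
dr [ 0.0001  0.0005 -0.0013] rows>= 0.0072603577875290275
```

View pics/w3.png

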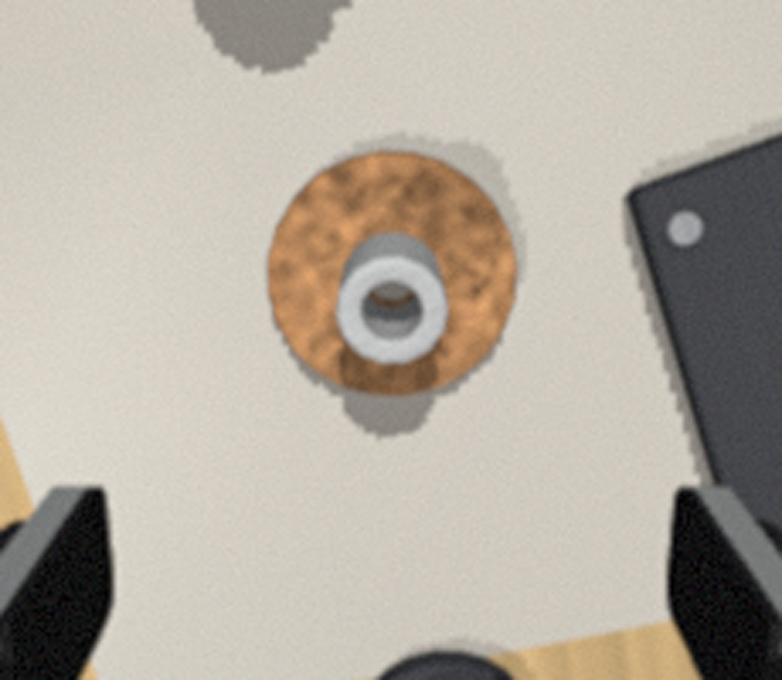

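>>> {"name": "carry_out", "arguments": {"deltas": [{"delta_pos":[0,-0.001,0.03],"dr":[0,0,0]},{"delta_pos":[0,0,0.03],"dr":[0,0,0]},{"delta_pos":[0,0,0.03],"dr":[0,0,0]},{"delta_pos":[0,0,0.016],"dr":[0,0,0]},{"delta_pos":[0,0,0.01],"dr":[0,0,0]},{"delta_pos":[0,0,0],"dr":[0,0,0]},{"delta_pos":[0,0,0],"dr":[0,0,0]}], "grip": 0.65}}

```text
time: 7.18
tool_pos: [0.4495, -0.0995, 0.0133]
tcp_rot: [3.122, -0.345, -0.005]
wrist_force: [-0.9, -0.4, 0.4]
width: 0.654
```

>>> {"name": "carry_out", "arguments": {"deltas": [{"delta_pos":[0,0,0],"dr":[0,0,0]},{"delta_pos":[0,0,0],"dr":[0,0,0]},{"delta_pos":[0,0,0],"dr":[0,0,0]},{"delta_pos":[0,0,0],"dr":[0,0,0]},{"delta_pos":[0,0,0],"dr":[0,0,0]},{"delta_pos":[0,0,0],"dr":[0,0,0]}], "grip": 0, "force": 70}}

```text
time: 7.92
tool_pos: [0.4495, -0.0997, 0.0138]
tcp_rot: [3.122, -0.346, -0.004]
wrist_force: [-1.7, 0.8, 6.7]
width: 0.315
```

```bash
python3 - <<'E'
from h import *
from workcell import bot
s=bot.read_state();print(s["time"],s["width"],s["tool_pos"]);c=bot.read_camera("wrist")
pickle.dump((s,c),open("w4.pkl","wb"))
crop(c["frame"],140,100,370,300,3.4,"w4.png");
E
```

```text
7.925 0.3146123009895303 [ 0.44949049 -0.09966427  0.01383583]
```

View pics/w4.png

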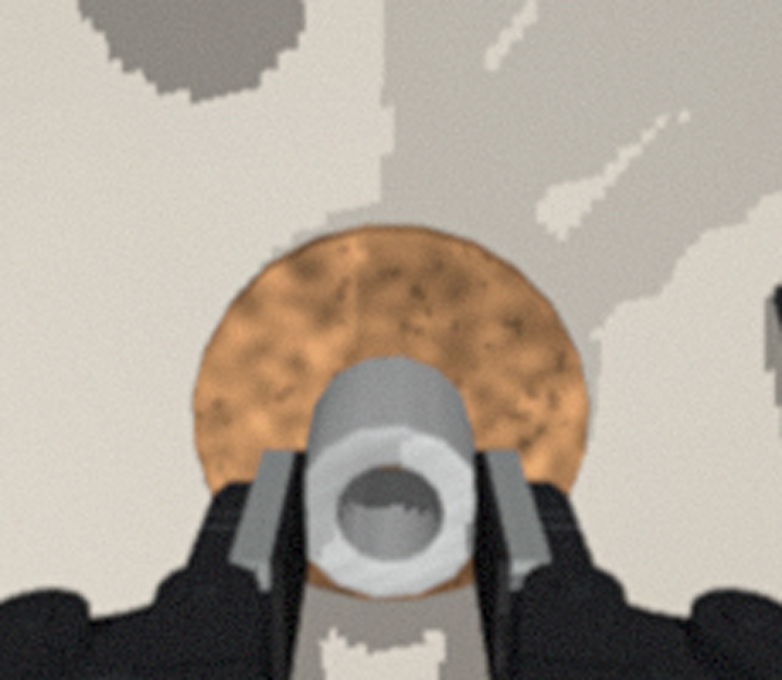

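>>> {"name": "carry_out", "arguments": {"deltas": [{"delta_pos":[0,0,-0.01],"dr":[0,0,0]},{"delta_pos":[0,0,-0.04],"dr":[0,0,0]},{"delta_pos":[0,0,-0.06],"dr":[0,0,0]},{"delta_pos":[0,0,-0.06],"dr":[0,0,0]},{"delta_pos":[0,0,-0.06],"dr":[0,0,0]},{"delta_pos":[0,0,-0.02],"dr":[0,0,0]},{"delta_pos":[0,0,0],"dr":[0,0,0]},{"delta_pos":[0,0,0],"dr":[0,0,0]}]}}

```text
time: 8.98
tool_pos: [0.4484, -0.0991, 0.2606]
tcp_rot: [-3.122, 0.346, 0.012]
wrist_force: [-0.5, -0.0, -2.3]
width: 0.316
```

```bash
python3 - <<'E'
from h import *
from workcell import bot
s=bot.read_state();print(s["time"],s["width"],s["tool_pos"],s["wrist_force"]);c=bot.read_camera("wrist");c2=bot.read_camera("scene")
pickle.dump((s,c,c2),open("w5.pkl","wb"))
crop(c["frame"],140,100,370,300,3.4,"w5.png");crop(c2["frame"],150,80,320,220,4,"s5.png")
a=dict(tool_pos=s["tool_pos"],tcp_rot=s["tcp_rot"]); go(a,TIP+.06*AZ,RP); print((TIP+.06*AZ))
b=dict(tool_pos=s["tool_pos"],tcp_rot=R.from_matrix(RP).as_rotvec()); go(b,TIP+.06*AZ)
E
```

```text
8.975 0.31574248615731526 [ 0.44839165 -0.09913769  0.26063024] [-0.50859035 -0.03638825 -2.33711772]
shift tool [ 0.1142 -0.2659  0.0697] rows>= 4.7630627091087225
dr [ 0.5806 -0.2163 -0.7107] rows>= 5.042150847342801
[0.61744519 0.1354758  0.18993655]
shift tool [ 0.2622 -0.0593  0.1278] rows>= 4.763062709108724
```

View pics/w5.png

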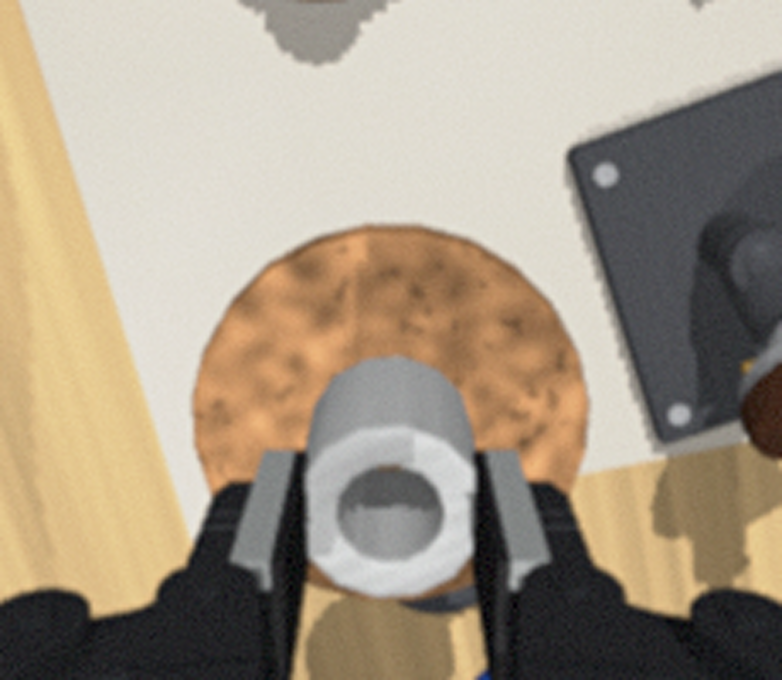

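View pics/s5.png

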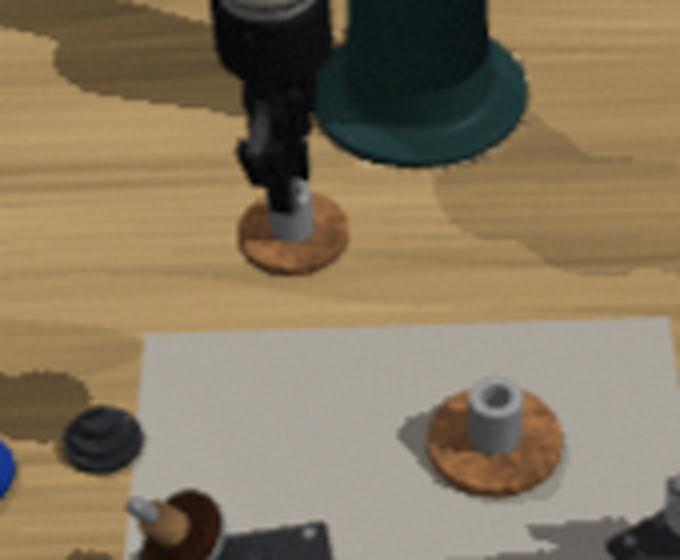

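```bash
python3 - <<'E'
from h import *
s,c,c2=pickle.load(open("w5.pkl","rb"))
K=np.array(c["K"]);M=np.array(c["hand_eye"])
C=(K,M[:3,:3],M[:3,3])
px=lambda u,v:(140+u/3.4-.35,100+v/3.4-.35)
print("hub",onplane(C,px(390,512),-.0322),"bore L/R",onplane(C,px(337,512),-.0322),onplane(C,px(443,512),-.0322))
print("hub outer bottom",onplane(C,px(390,598),-.0322)[1]-.016,"top",onplane(C,px(390,426),-.0322)[1]+.016)
print("disc top edge",onplane(C,px(390,224),.0038)+[0,.04,0])
print("disc L,R",onplane(C,px(193,412),.0038),onplane(C,px(588,412),.0038))
# peg tip/seat in tool frame at w2
s2,cc=pickle.load(open("w2.pkl","rb")); R2=R.from_rotvec(s2["tcp_rot"]).as_matrix()
print("tip in tool model",R2.T@(TIP-s2["tool_pos"]), "via cam", onplane(C,(252.1,202.6),(R2.T@(TIP-s2["tool_pos"]))[2]))
E
```

```text
hub [-0.00067631  0.00013217 -0.0322    ] bore L/R [-0.009308    0.00011549 -0.0322    ] [ 0.00795642  0.00014886 -0.0322    ]
hub outer bottom 0.0001514069714848576 top 0.001017043650943121
disc top edge [-0.00057741 -0.00053715  0.0038    ]
disc L,R [-0.03969699 -0.00286705  0.0038    ] [ 0.03865627 -0.00272511  0.0038    ]
tip in tool model [-0.00122236  0.00072361  0.05283138] via cam [-0.00248105  0.00047131  0.05283138]
```

```bash
python3 - <<'E'
from h import *
s2,cc=pickle.load(open("w2.pkl","rb")); R2=R.from_rotvec(s2["tcp_rot"]).as_matrix()
s,c,c2=pickle.load(open("w5.pkl","rb"))
for q in (cc,c): print(np.array(q["hand_eye"]).round(5), np.linalg.det(np.array(q["hand_eye"])[:3,:3]))
M=np.array(cc["hand_eye"]); p=R2.T@(TIP-s2["tool_pos"]); print(p, np.linalg.inv(M)@[*p,1])
C=cam(cc,s2); print(C[1].T@(TIP-C[2]), s2["tool_pos"])
E
```

```text
[[ 1.0000e+00 -1.0800e-03  1.2800e-03 -4.5000e-04]
 [ 6.6000e-04  9.5738e-01  2.8882e-01 -7.4340e-02]
 [-1.5300e-03 -2.8882e-01  9.5738e-01 -1.7072e-01]
 [ 0.0000e+00  0.0000e+00  0.0000e+00  1.0000e+00]] 0.9999999999999963
[[ 1.0000e+00 -1.6400e-03  5.1000e-04 -7.5000e-04]
 [ 1.4200e-03  9.5759e-01  2.8813e-01 -7.3600e-02]
 [-9.6000e-04 -2.8813e-01  9.5759e-01 -1.7118e-01]
 [ 0.0000e+00  0.0000e+00  0.0000e+00  1.0000e+00]] 0.999999999999999
[-0.00122236  0.00072361  0.05283138] [-0.0010616   0.00730452  0.23569958  1.        ]
[-0.0010616   0.00730452  0.23569958] [0.6160715  0.14006049 0.1844608 ]
```

>>> {"name": "carry_out", "arguments": {"deltas": [{"delta_pos":[0,0,0],"dr":[0.0968,-0.036,-0.1185]},{"delta_pos":[0,0,0],"dr":[0.0968,-0.036,-0.1185]},{"delta_pos":[0,0,0],"dr":[0.0968,-0.036,-0.1185]},{"delta_pos":[0,0,0],"dr":[0.0968,-0.036,-0.1185]},{"delta_pos":[0,0,0],"dr":[0.0968,-0.036,-0.1185]},{"delta_pos":[0,0,0],"dr":[0.0968,-0.036,-0.1185]},{"delta_pos":[0,0,0],"dr":[0,0,0]}]}}

```text
time: 9.95
tool_pos: [0.4492, -0.0999, 0.2589]
tcp_rot: [-2.459, -0.64, 0.205]
wrist_force: [0.5, 0.3, -2.3]
width: 0.319
```

>>> {"name": "carry_out", "arguments": {"deltas": [{"delta_pos":[0.04,-0.01,0.01],"dr":[0,0,0]},{"delta_pos":[0.04,-0.01,0.01],"dr":[0,0,0]},{"delta_pos":[0.04,-0.01,0.01],"dr":[0,0,0]},{"delta_pos":[0.04,-0.01,0.01],"dr":[0,0,0]},{"delta_pos":[0.04,-0.01,0.02],"dr":[0,0,0]},{"delta_pos":[0.04,-0.01,0.02],"dr":[0,0,0]},{"delta_pos":[0.022,0,0.02],"dr":[0,0,0]},{"delta_pos":[0,0,0.01],"dr":[0,0,0]},{"delta_pos":[0,0,0],"dr":[0,0,0]},{"delta_pos":[0,0,0],"dr":[0,0,0]}]}}

```text
time: 11.2
tool_pos: [0.6229, 0.1255, 0.2074]
tcp_rot: [-2.462, -0.643, 0.199]
wrist_force: [-0.1, 0.2, -1.9]
width: 0.316
```

```bash
cat >> h.py <<'E'
PO=PO+.0004*PY+.0005*PX; TIP=PO+.062*AZ
def rep(s):
    R0=R.from_rotvec(s["tcp_rot"]).as_matrix()
    dr=R.from_matrix(R0.T@RP).as_rotvec()
    # axis point at underside (tool z .0138)
    u=s["tool_pos"]+R0[:,2]*.0138-PO
    w=s["wrist_force"]
    print("t",round(s["time"],2),"underside in peg x,y,z mm",np.round([1e3*u@PX,1e3*u@PY,1e3*u@AZ],2),"dr needed",dr.round(4),"F peg x,y,z",np.round([w@PX,w@PY,w@AZ],1),"w",round(s["width"],3))
E
python3 - <<'E'
from h import *
from workcell import bot
s=bot.read_state();rep(s)
c1=bot.read_camera("top");c2=bot.read_camera("scene")
pickle.dump((s,c1,c2),open("w6.pkl","wb"))
crop(c1["frame"],140,150,240,240,8,"t6.png");crop(c2["frame"],270,140,370,230,8,"s6.png")
E
```

```text
t 11.2 underside in peg x,y,z mm [  0.19  -0.37 129.05] dr needed [ 0.0024 -0.0025  0.0004] F peg x,y,z [-0.9 -0.  -1.7] w 0.316
```

View pics/t6.png

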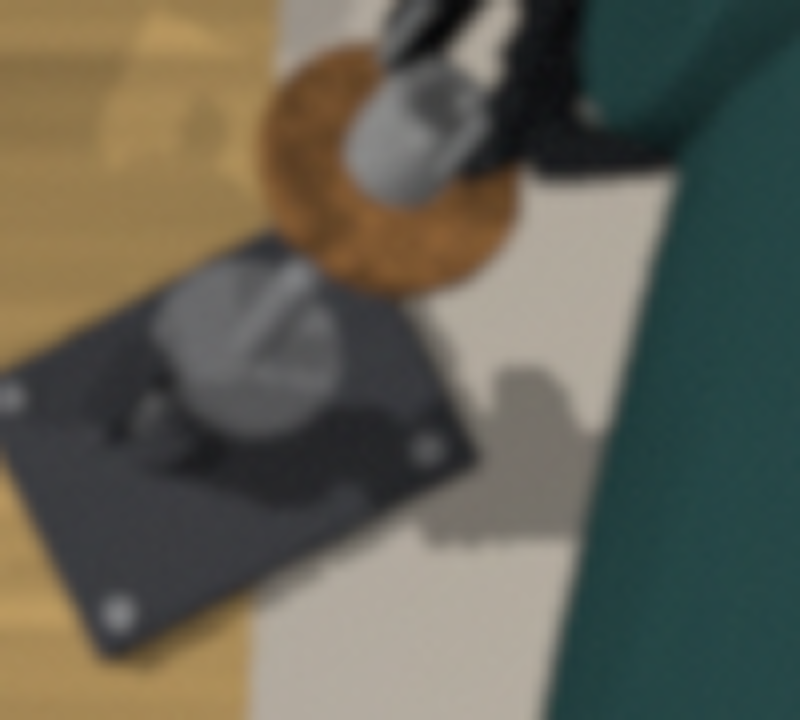

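View pics/s6.png

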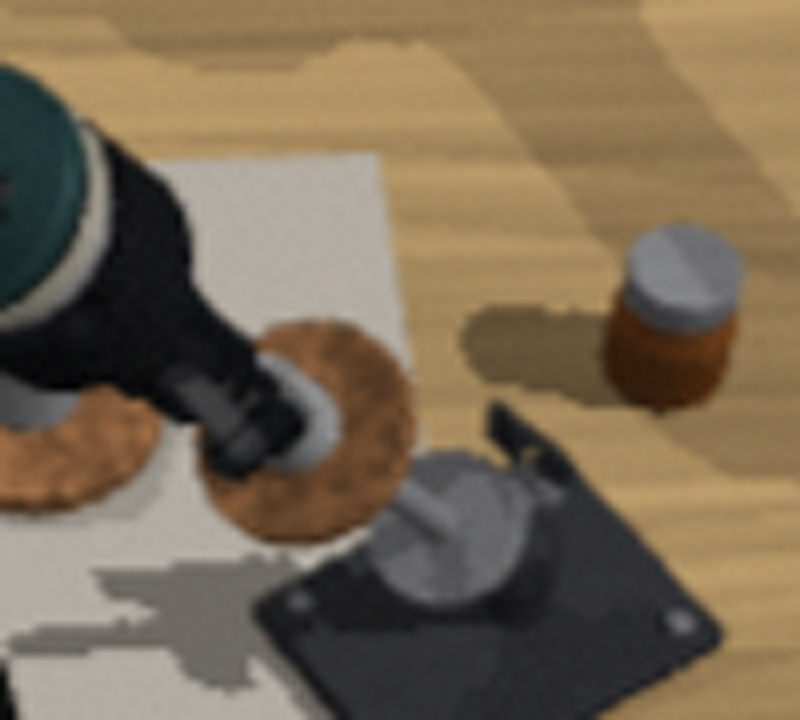

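```bash
python3 - <<'E'
from h import *
s,c1,c2=pickle.load(open("w6.pkl","rb"))
t=lambda u,v:np.array((140+u/8-.44,150+v/8-.44)); sc=lambda u,v:np.array((270+u/8-.44,140+v/8-.44))
R0=R.from_rotvec(s["tcp_rot"]).as_matrix()
def extent(C):
    pts=[]
    for z in (.0138,.0038):
        for a in np.linspace(0,2*np.pi,90): pts.append(proj(C,s["tool_pos"]+R0@np.array([.04*np.cos(a),.04*np.sin(a),z])))
    pts=np.array(pts); return (pts.min(0)+pts.max(0))/2
def seatext(C,h):
    pts=np.array([proj(C,PO+h*AZ+.03*(np.cos(a)*PX+np.sin(a)*PY)) for a in np.linspace(0,6.28,90)]); return pts.min(0),pts.max(0)
Ct,Cs=cam(c1),cam(c2)
print("disc obs-pred top",t(390,170)-extent(Ct),"scene",sc(306.5,431.5)-extent(Cs))
print("screws obs-pred top"); o=PO-[0,0,.09]
for x,y,u in((.09,-.043,(117,612)),):pass
for h in(.0,.004,.008,.012):
    a,b=seatext(Ct,h);a2,b2=seatext(Cs,h);print(h,"seat obs-pred top",(t(248,346)-(a+b)/2).round(2),"scene",(sc(450,528)-(a2+b2)/2).round(2))
print("px/mm", proj(Ct,TIP+.01*PX)-proj(Ct,TIP),proj(Ct,TIP+.01*PY)-proj(Ct,TIP),proj(Cs,TIP+.01*PX)-proj(Cs,TIP),proj(Cs,TIP+.01*PY)-proj(Cs,TIP))
E
```

```text
disc obs-pred top [0.51445383 0.08914324] scene [0.36909651 0.46619015]
screws obs-pred top
0.0 seat obs-pred top [ 0.9  -0.74] scene [0.25 0.22]
0.004 seat obs-pred top [ 0.41 -0.13] scene [0.75 0.55]
0.008 seat obs-pred top [-0.09  0.48] scene [1.25 0.89]
0.012 seat obs-pred top [-0.59  1.09] scene [1.75 1.23]
px/mm [-3.4728064   1.17319985] [1.83531966 3.51112933] [ 2.53172237 -2.43134668] [-2.07427946 -2.35064486]
```

>>> {"name": "carry_out", "arguments": {"deltas": [{"delta_pos":[-0.0004,0,0.03],"dr":[0.002,-0.002,0]},{"delta_pos":[0,0,0.02],"dr":[0,0,0]},{"delta_pos":[0,0,0.012],"dr":[0,0,0]},{"delta_pos":[0,0,0],"dr":[0,0,0]},{"delta_pos":[0,0,0],"dr":[0,0,0]}]}}

```text
time: 11.92
tool_pos: [0.6062, 0.1573, 0.1569]
tcp_rot: [-2.46, -0.646, 0.201]
wrist_force: [0.1, -0.2, -1.3]
width: 0.32
```

```bash
cat > look.py <<'E'
import sys
from h import *
from workcell import bot
s=bot.read_state();rep(s)
n=sys.argv[1]
c1=bot.read_camera("top");c2=bot.read_camera("scene")
f=lambda c,b:cv2.resize(cv2.cvtColor(c["frame"][b[1]:b[1]+64,b[0]:b[0]+64],cv2.COLOR_RGB2BGR),None,fx=6,fy=6,interpolation=cv2.INTER_CUBIC)
cv2.imwrite(f"pics/{n}.png",np.hstack([f(c1,(145,155)),f(c2,(295,165))]))
E
python3 look.py a1
```

```text
t 11.93 underside in peg x,y,z mm [ 0.67 -1.26 67.01] dr needed [ 0.0005 -0.0007  0.0021] F peg x,y,z [-0.9  0.  -0.9] w 0.32
```

View pics/a1.png

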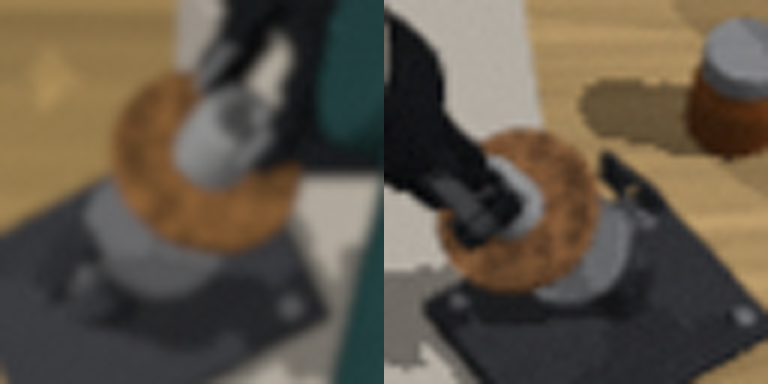

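>>> {"name": "carry_out", "arguments": {"deltas": [{"delta_pos":[-0.001,0.0005,0],"dr":[0,0,0]},{"delta_pos":[0,0,0],"dr":[0,0,0]}]}}

```text
time: 12.28
tool_pos: [0.6051, 0.1564, 0.1561]
tcp_rot: [-2.46, -0.645, 0.202]
wrist_force: [-0.4, -0.8, -1.8]
width: 0.312
```

```bash
python3 -c "
from h import *
from workcell import bot
rep(bot.read_state())"
```

```text
t 12.28 underside in peg x,y,z mm [3.000e-02 1.500e-01 6.656e+01] dr needed [ 0.0001 -0.0002  0.0015] F peg x,y,z [-1.4  0.7 -1.2] w 0.312
```

>>> {"name": "carry_out", "arguments": {"deltas": [{"delta_pos":[0,0,0.004],"dr":[0,0,0]},{"delta_pos":[0,0,0.004],"dr":[0,0,0]},{"delta_pos":[0,0,0],"dr":[0,0,0]}]}}

```text
time: 12.65
tool_pos: [0.602, 0.1609, 0.1487]
tcp_rot: [-2.459, -0.645, 0.204]
wrist_force: [0.7, 0.1, -1.5]
width: 0.316
```

```bash
python3 -c "
from h import *
from workcell import bot
rep(bot.read_state())"
```

```text
t 12.65 underside in peg x,y,z mm [ 0.24  0.65 57.41] dr needed [-0.0008  0.0012  0.0012] F peg x,y,z [-1.1 -0.6 -1.1] w 0.316
```

>>> {"name": "carry_out", "arguments": {"deltas": [{"delta_pos":[0,0,0.003],"dr":[0,0,0]},{"delta_pos":[0,0,0.003],"dr":[0,0,0]},{"delta_pos":[0,0,0],"dr":[0,0,0]}]}}

```text
time: 13.02
tool_pos: [0.6006, 0.1638, 0.1441]
tcp_rot: [-2.46, -0.645, 0.203]
wrist_force: [-0.2, -0.1, -1.6]
width: 0.317
```

```bash
python3 -c "
from h import *
from workcell import bot
rep(bot.read_state())"
```

```text
t 13.03 underside in peg x,y,z mm [ 0.18  0.45 51.75] dr needed [-0.0005  0.0008  0.0014] F peg x,y,z [-0.9  0.2 -1.3] w 0.317
```

>>> {"name": "carry_out", "arguments": {"deltas": [{"delta_pos":[0,0,0.003],"dr":[0,0,0]},{"delta_pos":[0,0,0.003],"dr":[0,0,0]},{"delta_pos":[0,0,0],"dr":[0,0,0]}]}}

```text
time: 13.4
tool_pos: [0.5989, 0.1667, 0.1392]
tcp_rot: [-2.46, -0.645, 0.203]
wrist_force: [0.1, -0.5, -1.8]
width: 0.318
```

```bash
python3 look.py a2
```

```text
t 13.4 underside in peg x,y,z mm [ 0.17  0.49 45.76] dr needed [-0.0005  0.0008  0.0014] F peg x,y,z [-1.4  0.2 -1.2] w 0.318
```

View pics/a2.png

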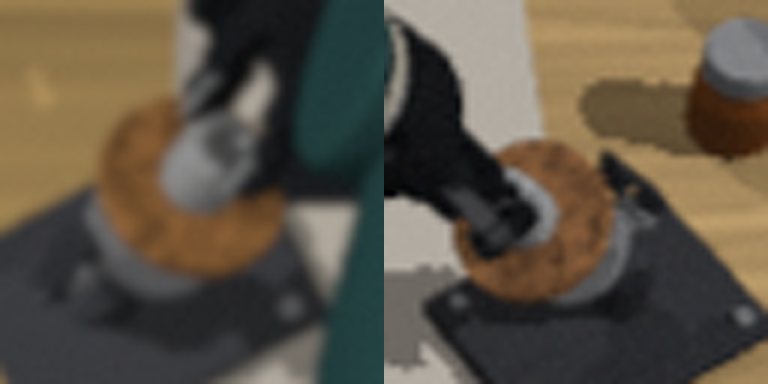

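>>> {"name": "carry_out", "arguments": {"deltas": [{"delta_pos":[0,0,0.003],"dr":[0,0,0]},{"delta_pos":[0,0,0.003],"dr":[0,0,0]},{"delta_pos":[0,0,0.003],"dr":[0,0,0]},{"delta_pos":[0,0,0.003],"dr":[0,0,0]},{"delta_pos":[0,0,0],"dr":[0,0,0]}]}}

```text
time: 14.12
tool_pos: [0.5955, 0.1728, 0.1293]
tcp_rot: [-2.459, -0.645, 0.203]
wrist_force: [-0.6, 0.1, -1.7]
width: 0.316
```

```bash
python3 -c "
from h import *
from workcell import bot
rep(bot.read_state())"
```

```text
t 14.12 underside in peg x,y,z mm [ 0.2   0.48 33.71] dr needed [-0.0005  0.0009  0.0014] F peg x,y,z [-0.7  0.5 -1.6] w 0.316
```

>>> {"name": "carry_out", "arguments": {"deltas": [{"delta_pos":[0,0,0.002],"dr":[0,0,0]},{"delta_pos":[0,0,0.002],"dr":[0,0,0]},{"delta_pos":[0,0,0],"dr":[0,0,0]}]}}

```text
time: 14.5
tool_pos: [0.5945, 0.1747, 0.1262]
tcp_rot: [-2.46, -0.645, 0.203]
wrist_force: [0.4, 0.5, -2.2]
width: 0.315
```

```bash
python3 -c "
from h import *
from workcell import bot
rep(bot.read_state())"
```

```text
t 14.5 underside in peg x,y,z mm [ 0.17  0.4  29.93] dr needed [-0.0004  0.0006  0.0014] F peg x,y,z [-1.1 -0.5 -2. ] w 0.315
```

>>> {"name": "carry_out", "arguments": {"deltas": [{"delta_pos":[0,0,0.0015],"dr":[0,0,0]},{"delta_pos":[0,0,0.0015],"dr":[0,0,0]},{"delta_pos":[0,0,0],"dr":[0,0,0]}]}}

```text
time: 14.88
tool_pos: [0.5944, 0.1757, 0.1241]
tcp_rot: [-2.461, -0.645, 0.201]
wrist_force: [2.6, -2.3, -0.4]
width: 0.318
```

```bash
python3 -c "
from h import *
from workcell import bot
rep(bot.read_state())"
```

```text
t 14.88 underside in peg x,y,z mm [-0.28 -0.03 27.66] dr needed [ 0.0009 -0.0005  0.0017] F peg x,y,z [-3.  -1.1  1.5] w 0.318
```

>>> {"name": "carry_out", "arguments": {"deltas": [{"delta_pos":[0,0,0.0015],"dr":[0,0,0]},{"delta_pos":[0,0,0.0015],"dr":[0,0,0]},{"delta_pos":[0,0,0],"dr":[0,0,0]}]}}

```text
time: 15.25
tool_pos: [0.5934, 0.1775, 0.1216]
tcp_rot: [-2.46, -0.645, 0.202]
wrist_force: [2.0, -3.5, 0.2]
width: 0.319
```

```bash
python3 -c "
from h import *
from workcell import bot
rep(bot.read_state())"
```

```text
t 15.25 underside in peg x,y,z mm [-2.000e-02 -1.000e-02  2.439e+01] dr needed [ 0.0003 -0.0004  0.0015] F peg x,y,z [-3.2 -0.   2.4] w 0.319
```

>>> {"name": "carry_out", "arguments": {"deltas": [{"delta_pos":[0,0,0.0015],"dr":[0,0,0]},{"delta_pos":[0,0,0.0015],"dr":[0,0,0]},{"delta_pos":[0,0,0],"dr":[0,0,0]}]}}

```text
time: 15.62
tool_pos: [0.5923, 0.1791, 0.119]
tcp_rot: [-2.46, -0.645, 0.202]
wrist_force: [2.6, -4.7, 0.3]
width: 0.317
```

```bash
python3 -c "
from h import *
from workcell import bot
rep(bot.read_state())"
```

```text
t 15.62 underside in peg x,y,z mm [ 0.06  0.15 21.19] dr needed [0.     0.     0.0015] F peg x,y,z [-4.2  0.   3.3] w 0.317
```

>>> {"name": "carry_out", "arguments": {"deltas": [{"delta_pos":[0,0,0.0015],"dr":[0,0,0]},{"delta_pos":[0,0,0.0015],"dr":[0,0,0]},{"delta_pos":[0,0,0],"dr":[0,0,0]}]}}

```text
time: 16.0
tool_pos: [0.5916, 0.1805, 0.1166]
tcp_rot: [-2.46, -0.645, 0.202]
wrist_force: [2.4, -4.6, 0.8]
width: 0.314
```

```bash
python3 look.py a3
```

```text
t 16.0 underside in peg x,y,z mm [-0.04  0.1  18.4 ] dr needed [ 0.0004 -0.0001  0.0017] F peg x,y,z [-3.8  0.2  3.6] w 0.314
```

View pics/a3.png

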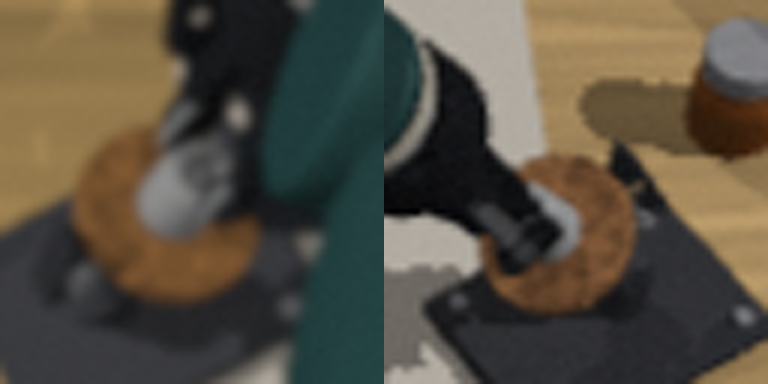

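>>> {"name": "carry_out", "arguments": {"deltas": [{"delta_pos":[0,0,0.0015],"dr":[0,0,0]},{"delta_pos":[0,0,0.0015],"dr":[0,0,0]},{"delta_pos":[0,0,0],"dr":[0,0,0]}]}}

```text
time: 16.48
tool_pos: [0.5903, 0.1822, 0.1138]
tcp_rot: [-2.46, -0.645, 0.203]
wrist_force: [2.0, -2.2, -1.4]
width: 0.318
```

```bash
python3 -c "
from h import *
from workcell import bot
rep(bot.read_state())"
```

```text
t 16.48 underside in peg x,y,z mm [ 0.1  0.4 14.8] dr needed [-0.0004  0.0005  0.0012] F peg x,y,z [-3.1 -0.7  0.5] w 0.318
```

>>> {"name": "carry_out", "arguments": {"deltas": [{"delta_pos":[0,0,0.0015],"dr":[0,0,0]},{"delta_pos":[0,0,0.0015],"dr":[0,0,0]},{"delta_pos":[0,0,0],"dr":[0,0,0]}]}}

```text
time: 16.85
tool_pos: [0.5892, 0.1837, 0.1111]
tcp_rot: [-2.46, -0.645, 0.204]
wrist_force: [1.5, -2.7, -2.3]
width: 0.318
```

```bash
python3 -c "
from h import *
from workcell import bot
rep(bot.read_state())"
```

```text
t 16.85 underside in peg x,y,z mm [ 0.11  0.68 11.54] dr needed [-0.0005  0.0013  0.0012] F peg x,y,z [-3.9  0.  -0.1] w 0.318
```

>>> {"name": "carry_out", "arguments": {"deltas": [{"delta_pos":[0,0,0.0015],"dr":[0,0,0]},{"delta_pos":[0,0,0],"dr":[0,0,0]}]}}

```text
time: 17.1
tool_pos: [0.5884, 0.1852, 0.1102]
tcp_rot: [-2.458, -0.644, 0.205]
wrist_force: [-0.1, -0.1, -2.0]
width: 0.317
```

```bash
python3 -c "
from h import *
from workcell import bot
rep(bot.read_state())"
```

```text
t 17.1 underside in peg x,y,z mm [1.   0.63 9.85] dr needed [-0.0023  0.0012  0.0011] F peg x,y,z [-1.2  0.2 -1.6] w 0.317
```

>>> {"name": "carry_out", "arguments": {"deltas": [{"delta_pos":[0,0,0.001],"dr":[0,0,0]},{"delta_pos":[0,0,0],"dr":[0,0,0]}]}}

```text
time: 17.35
tool_pos: [0.5883, 0.1856, 0.1096]
tcp_rot: [-2.458, -0.645, 0.204]
wrist_force: [-1.7, 0.4, -1.9]
width: 0.316
```

```bash
python3 -c "
from h import *
from workcell import bot
rep(bot.read_state())"
```

```text
t 17.35 underside in peg x,y,z mm [0.93 0.5  9.16] dr needed [-0.0017  0.0011  0.0016] F peg x,y,z [-0.1  1.3 -2.2] w 0.316
```

>>> {"name": "carry_out", "arguments": {"deltas": [{"delta_pos":[0,0,0.001],"dr":[0,0,0]},{"delta_pos":[0,0,0],"dr":[0,0,0]}]}}

```text
time: 17.6
tool_pos: [0.5887, 0.1855, 0.1089]
tcp_rot: [-2.46, -0.645, 0.202]
wrist_force: [-0.5, 0.3, -1.3]
width: 0.312
```

```bash
python3 -c "
from h import *
from workcell import bot
rep(bot.read_state())"
```

```text
t 17.6 underside in peg x,y,z mm [0.27 0.16 8.74] dr needed [-0.0002  0.0001  0.0017] F peg x,y,z [-0.3  0.3 -1.4] w 0.312
```

>>> {"name": "carry_out", "arguments": {"deltas": [{"delta_pos":[0,0,0.001],"dr":[0,0,0]},{"delta_pos":[0,0,0],"dr":[0,0,0]}]}}

```text
time: 17.85
tool_pos: [0.5884, 0.1859, 0.108]
tcp_rot: [-2.46, -0.645, 0.203]
wrist_force: [-0.3, -0.0, -1.1]
width: 0.319
```

```bash
python3 look.py a4
```

```text
t 17.85 underside in peg x,y,z mm [0.12 0.26 7.69] dr needed [-0.0001  0.0002  0.0015] F peg x,y,z [-0.5  0.3 -1. ] w 0.319
```

View pics/a4.png

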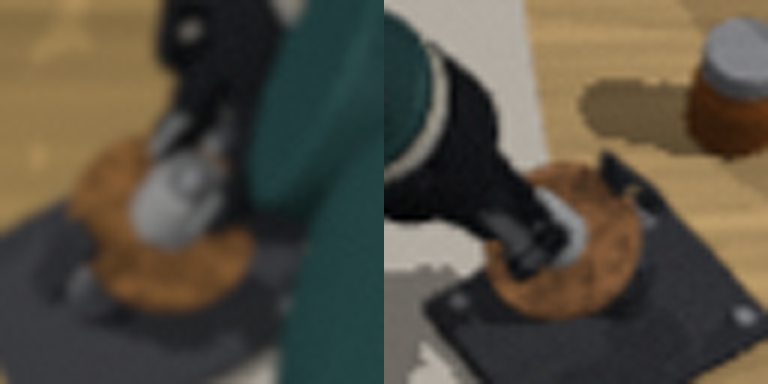

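The scene view shows the catch back at its original angle, with its nose near (610,160) in the composite, lying over the rim. I'll keep pressing onto the seat.

>>> {"name": "carry_out", "arguments": {"deltas": [{"delta_pos":[0,0,0.001],"dr":[0,0,0]},{"delta_pos":[0,0,0],"dr":[0,0,0]}]}}

```text
time: 18.2
tool_pos: [0.5884, 0.1862, 0.1072]
tcp_rot: [-2.46, -0.645, 0.202]
wrist_force: [0.7, -1.3, 0.2]
width: 0.317
```

```bash
python3 -c "
from h import *
from workcell import bot
rep(bot.read_state())"
```

```text
t 18.2 underside in peg x,y,z mm [-0.09  0.12  6.94] dr needed [ 0.0004 -0.0001  0.0016] F peg x,y,z [-1.1  0.1  1. ] w 0.317
```

>>> {"name": "carry_out", "arguments": {"deltas": [{"delta_pos":[0,0,0.001],"dr":[0,0,0]},{"delta_pos":[0,0,0],"dr":[0,0,0]}]}}

```text
time: 18.45
tool_pos: [0.5885, 0.1861, 0.1068]
tcp_rot: [-2.461, -0.646, 0.201]
wrist_force: [1.1, -5.3, 2.7]
width: 0.319
```

```bash
python3 -c "
from h import *
from workcell import bot
rep(bot.read_state())"
```

```text
t 18.45 underside in peg x,y,z mm [-0.44  0.09  6.68] dr needed [ 0.0014 -0.0004  0.0018] F peg x,y,z [-2.7  1.7  5.2] w 0.319
```

>>> {"name": "carry_out", "arguments": {"deltas": [{"delta_pos":[0,0,0.001],"dr":[0,0,0]},{"delta_pos":[0,0,0],"dr":[0,0,0]}]}}

```text
time: 18.7
tool_pos: [0.5885, 0.1861, 0.1068]
tcp_rot: [-2.461, -0.646, 0.2]
wrist_force: [0.1, -7.4, 5.1]
width: 0.319
```

```bash
python3 -c "
from h import *
from workcell import bot
rep(bot.read_state())"
```

```text
t 18.7 underside in peg x,y,z mm [-0.48  0.03  6.64] dr needed [ 0.0019 -0.0008  0.0022] F peg x,y,z [-2.4  3.6  7.9] w 0.319
```

>>> {"name": "carry_out", "arguments": {"deltas": [{"delta_pos":[0,0,0.001],"dr":[0,0,0]},{"delta_pos":[0,0,0.0005],"dr":[0,0,0]},{"delta_pos":[0,0,0],"dr":[0,0,0]},{"delta_pos":[0,0,0],"dr":[0,0,0]}]}}

```text
time: 19.2
tool_pos: [0.5886, 0.1861, 0.1067]
tcp_rot: [-2.462, -0.647, 0.199]
wrist_force: [0.3, -11.2, 8.9]
width: 0.315
```

```bash
python3 look.py a5
```

```text
t 19.2 underside in peg x,y,z mm [-0.55 -0.06  6.56] dr needed [ 0.0028 -0.0013  0.0028] F peg x,y,z [-3.   5.3 13. ] w 0.315
```

View pics/a5.png

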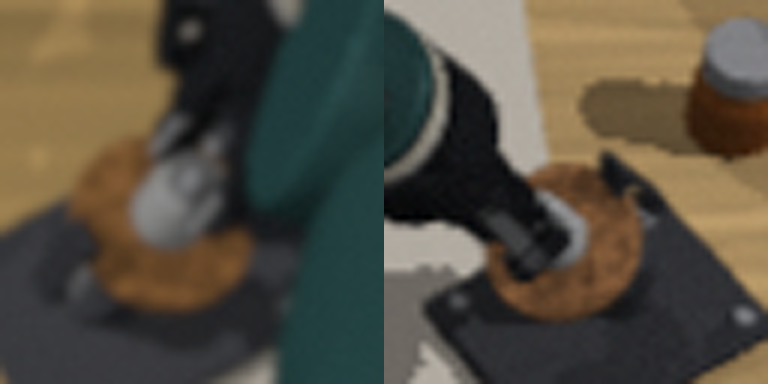

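>>> {"name": "carry_out", "arguments": {"deltas": [{"delta_pos":[0,0,-0.0015],"dr":[0,0,0]},{"delta_pos":[0,0,-0.0015],"dr":[0,0,0]},{"delta_pos":[0,0,0],"dr":[0,0,0]}]}}

```text
time: 19.68
tool_pos: [0.5885, 0.1861, 0.1069]
tcp_rot: [-2.461, -0.645, 0.201]
wrist_force: [1.7, -6.8, 2.9]
width: 0.316
```

>>> {"name": "carry_out", "arguments": {"deltas": [{"delta_pos":[0,0,0],"dr":[0,0,0]},{"delta_pos":[0,0,0],"dr":[0,0,0]},{"delta_pos":[0,0,0],"dr":[0,0,0]},{"delta_pos":[0,0,0],"dr":[0,0,0]},{"delta_pos":[0,0,0],"dr":[0,0,0]}], "grip": 0.75}}

```text
time: 20.3
tool_pos: [0.5879, 0.1867, 0.1067]
tcp_rot: [-2.46, -0.645, 0.203]
wrist_force: [0.9, -0.1, 0.8]
width: 0.749
```

```bash
python3 look.py a6
```

```text
t 20.3 underside in peg x,y,z mm [0.23 0.25 6.09] dr needed [-0.0003  0.0003  0.0016] F peg x,y,z [ 0.  -0.7  0.9] w 0.749
```

Released. I'll retreat along the peg.

>>> {"name": "carry_out", "arguments": {"deltas": [{"delta_pos":[0,0,-0.01],"dr":[0,0,0]},{"delta_pos":[0,0,-0.02],"dr":[0,0,0]},{"delta_pos":[0,0,-0.04],"dr":[0,0,0]},{"delta_pos":[0,0,-0.05],"dr":[0,0,0]},{"delta_pos":[0,0,-0.02],"dr":[0,0,0]},{"delta_pos":[0,0,0],"dr":[0,0,0]},{"delta_pos":[0,0,0],"dr":[0,0,0]}]}}

```text
time: 21.28
tool_pos: [0.6262, 0.1171, 0.2198]
tcp_rot: [-2.459, -0.644, 0.206]
wrist_force: [0.2, 0.6, -0.9]
width: 0.751
```

```bash
python3 - <<'E'
from h import *
from workcell import bot
s=bot.read_state();rep(s);c=bot.read_camera("wrist");c1=bot.read_camera("top");c2=bot.read_camera("scene")
pickle.dump((s,c,c1,c2),open("w7.pkl","wb"))
f=lambda c,b,n,k:cv2.resize(cv2.cvtColor(c["frame"][b[1]:b[1]+n,b[0]:b[0]+n],cv2.COLOR_RGB2BGR),(k,k),interpolation=cv2.INTER_CUBIC)
cv2.imwrite("pics/a7.png",np.hstack([f(c,(180,110),150,400),f(c2,(295,165),64,400)]))
C=cam(c,s)
for h in (.016,.026):
  print(h,proj(C,PO+(.0065+.010)*AZ),proj(C,PO+.0065*AZ+.046*AZ), proj(C,TIP))
E
```

```text
t 21.27 underside in peg x,y,z mm [1.0000e-02 1.0500e+00 1.4433e+02] dr needed [-0.0017  0.0023  0.0004] F peg x,y,z [-0.2 -0.5 -1. ] w 0.751
0.016 [255.46854847 178.69878698] [255.58575161 186.79790275] [255.62154689 189.27147207]
0.026 [255.46854847 178.69878698] [255.58575161 186.79790275] [255.62154689 189.27147207]
```

View pics/a7.png

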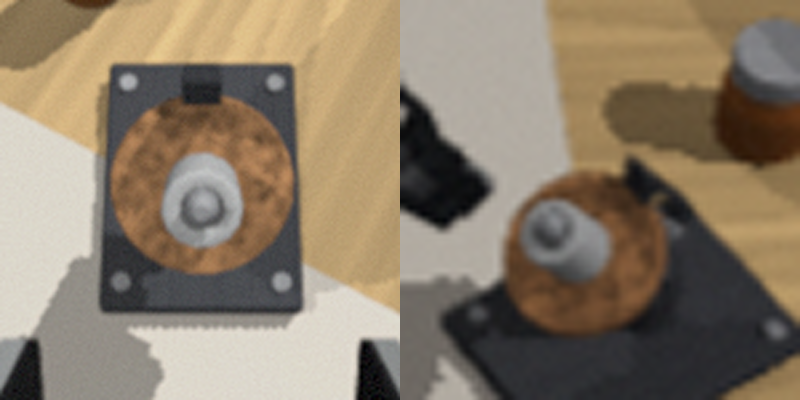

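The wrist view shows the wheel on the peg, with the peg end centred in the bore at (203,205). The catch nose overlaps the upper rim at (203,95), and the fingers are clear.

```bash
python3 -c "
from workcell import bot
print(bot.finish_job())"
```

```text
the job is handed in; nothing more can be done
None
```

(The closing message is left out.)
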